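# Click the spoke gauge's cursor into its notch and lock it

### The job

On the spoke-length gauge, push the sliding cursor along the rail until it clicks into the notch of the saddle clip, and no further. Then push the small quick-release lever on top of the cursor over until it lies flat, leaving the cursor seated in the notch. Only push with the fingers: do not pinch or force the cursor or its lever, and leave everything else lying where it is.

Things in the scene. Friction and masses are not known exactly. Their poses are not given: they have to be found in the camera images.
- gauge: the fixed gauge on the hardwood board (board top at z = 20 mm): an aluminium rail, 30 wide (x) x 380 long (y) x 12 high, with a dark stop block 26 high at its +y end. Origin at the centre of the rail's underside, on the board. Its y runs along the rail, the way the cursor has to be pushed; its x runs across the rail, away from the robot.
- cursor (a joint): position of the cursor along the rail, in m, growing towards gauge +y: 0 when the cursor's middle is 140 mm to the -y side of the gauge's origin, 0.28 at the other end. It slides with about 1 N of friction; climbing the first bar takes about 6 N, just past its crest the force dips and the cursor jumps a few mm by itself into the notch; the second bar takes about 15 N.
- cursor_mid (a point): the middle of the steel cursor's underside, on the rail top (12 mm above the board). The cursor is 56 mm long along the rail, 44 mm wide across it and 28 mm high (12 to 40 mm above the board), with flat ends to push on; a small fin on each side marks its middle. A sprung pin inside, under this point, rides on the rail. It always starts on the -y side of the saddle.
- notch (a point): middle of the notch, at rail-top height: the valley between two steel cross-bars of the saddle clip, whose dark side ears (8 mm wide, reaching 39 mm from the rail's middle line) point at it. Its place on the rail varies. First bar: crest 8 mm before the notch, 2.5 mm high. Second: crest 11 mm beyond, 6 mm high. The seated cursor's middle is over this point, within 2 mm.
- cam (a joint): angle of the quick-release lever on the cursor's top, in rad: 0 upright, growing as it folds over towards gauge +x, 1.5 at its stop, lying flat. It starts between 0 and 0.3 and stays where it is left; about 2 N at its tip turns it.
- cam_pivot (a point): the lever's hinge line (parallel to the rail), on the cursor's middle, 45 mm above the board (5 mm above the cursor's top).
- cam_tip (a point): the free end of the lever, 38 mm from the hinge line; the lever is 6 to 7 mm thick and 12 to 18 mm wide along the rail.
- tyre_lever_a: bystander: loose blue plastic tyre lever, 115 x 15 x 8 mm, lying flat; origin at its underside, its x along its length
- tyre_lever_b: bystander: loose blue plastic tyre lever, 115 x 15 x 8 mm, lying flat; origin at its underside, its x along its length
- tyre_lever_c: bystander: loose blue plastic tyre lever, 115 x 15 x 8 mm, lying flat; origin at its underside, its x along its length
- jar: bystander: loose white twist-cap jar, 52 mm across, 62 mm high; origin at its foot
- dish: bystander: loose round white ceramic dish of black valve caps, 90 mm across, 20 mm high; origin at its foot
- spanner: bystander: loose steel spanner, 150 mm long, lying flat on the right; origin at its underside
- tin: bystander: loose dark metal tin with a pale top, 60 mm across, 70 mm high, on the right; origin at its foot

How it is judged (in metres and radians):
On the way, in this order (a step that is already met when the one before it is completed fails the run):
1. the cursor is clicked into the notch with the lever still up (horizontal distance between cursor_mid and notch below 0.004 m and value of joint cam below 0.7 rad), for 0.3 s.
2. the lever is pushed over flat with the cursor in the notch (horizontal distance between cursor_mid and notch below 0.004 m and value of joint cam above 1.3 rad), for 0.2 s.
At the end, for the whole second after the job is handed in: the cursor's middle is within 4 mm of the middle of the notch and at rest, and the lever is folded to more than 1.3 rad (full stop 1.5) (all of step 2 and velocity of joint cursor between -0.005 and 0.005 m/s); the robot touches nothing.
It fails at once if the lever is folded before the cursor is in the notch (value of joint cam above 0.9 rad and horizontal distance between cursor_mid and notch above 0.008 m).
It fails at once if the cursor was pushed on over the second bar (more than 16 mm past the notch) (y of cursor_mid in the frame of notch above 0.016 m).
It fails at once if the cursor or its lever is pinched or forced (more than 40 N) (contact force between the fingers and gauge above 40 N).
It fails at once if another thing is lifted, carried or shoved more than 20 mm (distance of any of tyre_lever_a, tyre_lever_b, tyre_lever_c, jar, dish, spanner, tin from where it was at the start of the episode above 0.02 m).
It also fails if it takes over 51 s, if anything falls off the work surface, if the arm or the gripper's body presses on something with over 40 N, if the wrist force passes 120 N, or if a joint passes its speed limit or range.

### The arm

A 6-joint arm with a two-finger parallel gripper is mounted at the origin on the work surface. World frame = base frame: x ahead of the robot, y to its left, z up, the work surface at z = 0. Lengths are in mm, angles in rad, forces in N, time in s.
With the tool pointing down it reaches from about 350 to 975 mm from the base axis. Payload 17.4 kg.
Tool frame: the origin (TCP) lies on the centre line of the jaws, within the pads' length; the fingertips stand 19 mm ahead of it and the grasp point (between the pads) is the TCP; z points along the fingers, y is the line along which they close (so a half turn about z gives the same grasp; the last joint's range is limited). The gripper opens to 85 mm and grips with 20 to 120 N. Pads are 22 mm wide; open, the fingers measure 114 mm over their backs; the gripper's body (76 mm by 85 mm) begins 54 mm behind the grasp point. The pads swing forward as they close: fully open they stand 13 mm farther back than shut.
Start: joints at [1.181, 0.116, 1.442, -0, 1.584, -0.038], TCP at [232.605, 633.662, 250.303] pointing down, gripper open.
Joint ranges: [-2.83, 2.83], [-0.83, 2.19], [0.07, 2.5], [-1.14, 4.28], [0.01, 3], [-2.97, 2.97]. Speed limits (rad/s): [1.89, 1.89, 2.22, 3.14, 3.14, 3.14].

### API

Orientations are given as a unit quaternion [x, y, z, w].
In Python, from bench import env gives the robot as it stands. Calls block until the motion is done:
- env.movep(position, orientation): joint-space move of the TCP to a pose.
- env.servo_line(position, rotation=None, v=150, guard=None): straight line of the TCP; rotation=None keeps the orientation; v is the mean speed in mm/s. With guard (N) it stops when the force on the tool has changed by that much, and returns True; else False.
- env.set_joints(angles): joint-space move.
- env.grip(opening, grip_force=None): opening from 0.0 (shut) to 1.0 (fully open); grip_force is the grip in N (None keeps the last); returns when the fingers have stopped.
- env.dwell(seconds).
- env.solve_ik(position, orientation): joint angles nearest the present ones, or None.
- env.read_state(): the state.
- env.camera(name): name is "scene" or "side" or "wrist"; returns a dict with "frame" (384x512x3 uint8, red, green, blue), "fx", "fy", "cx", "cy" (pixels), "view" (4x4, takes a point from world to camera coordinates); the wrist camera has in their place "tool_from_camera" (4x4, takes a point from camera to tool coordinates, whose origin is the TCP and whose axes are the flange's). Camera axes: x right, y down, z forward; pixel columns grow to the right and rows downward; lengths in mm; the calibration is good to about 2 mm. A picture is of the moment at which its call begins: read the wrist's pose just before it. There is no depth.
A pose or a line that the arm cannot do raises env.MotionError and nothing moves.
- env.finish_job(): hands the job in; it is judged then, once.
The state is a dict: "time_s": time; "qpos": joint angles; "qvel": joint speeds; "effort": joint torques, N m; "ee_pos": TCP position; "ee_rot": TCP orientation; "contact_force": force on the tool from outside, world axes, zero at the start; "moment": the same for the moment, N m; "grip_width": opening from 0.0 (shut) to 1.0 (fully open); "grip_force": force on a finger pad.
Only numpy, scipy, OpenCV 4.12 (cv2) and the standard library are available. Lean on these libraries where they do the work, as an engineer would, in place of code of your own. Each camera call takes 0.05 s, during which the arm holds its last target. There are 200 camera calls.

## Working session

There is one attempt and no reset: what is moved stays moved. The work goes in short steps, each a Python script; the robot and the scene stay as the last script left them, time stands still between calls to the robot, and variables do not carry over. Pictures are saved under pics/ and viewed, at most 10 in all, crops included, and the job is handed in when it is done.

```bash
mkdir -p pics; ls; python3 - <<'E'
from bench import env
import cv2,numpy as np
s=env.read_state();print(s['time_s'],s['ee_pos'],s['ee_rot'],s['contact_force'])
for n in("scene","side"):
    c=env.camera(n);cv2.imwrite(f"pics/{n}0.png",cv2.cvtColor(c["frame"],cv2.COLOR_RGB2BGR))
    print(n,c["fx"],c["fy"],c["cx"],c["cy"]);print(np.round(c["view"],4).tolist())
c=env.camera("wrist");cv2.imwrite("pics/wrist0.png",cv2.cvtColor(c["frame"],cv2.COLOR_RGB2BGR));print(c["fx"],c["cx"],c["cy"],np.round(c["tool_from_camera"],4).tolist())
E
```

```text
pics
0.0 [232.547579   633.48512568 249.56458219] [ 1.75006225e-01  9.84567150e-01 -5.76071249e-04 -1.25950515e-04] [ 0.5253123   0.12704791 -0.03993043]
scene 438.842118250122 438.842118250122 253.54591149703728 197.46581812260516
[[-0.791, 0.6118, 0.0007, 483.0794], [0.3803, 0.4926, -0.7828, -86.3334], [-0.4793, -0.6189, -0.6223, 1193.8378], [0.0, 0.0, 0.0, 1.0]]
side 357.15565350992335 357.15565350992335 251.51859507489112 190.8670191085229
[[0.7342, -0.6789, -0.0043, -463.4154], [-0.5293, -0.5685, -0.6298, 309.8775], [0.4251, 0.4647, -0.7767, 776.7457], [0.0, 0.0, 0.0, 1.0]]
340.345036738639 259.9199103604 193.58306036763918 [[0.0003, -0.9592, -0.2827, 72.9317], [1.0, 0.0005, -0.0009, 0.463], [0.001, -0.2827, 0.9592, -123.1752], [0.0, 0.0, 0.0, 1.0]]
```

View pics/scene0.png

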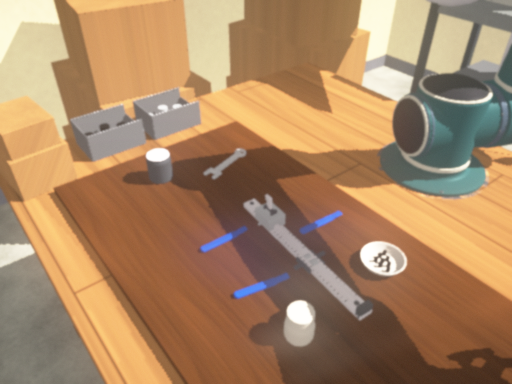

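View pics/side0.png

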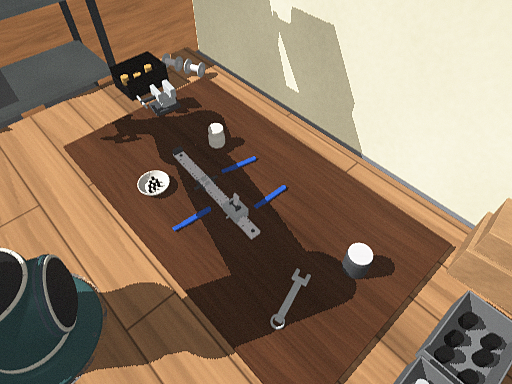

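The scene view shows the rail running from about (250,203) to the dark stop at about (365,310), with the cursor near (268,212). The side view has its ends at (255,235) and (178,152) and the cursor near (237,208). I'll get a rough pose from these and look from above with the wrist camera.

```bash
cat > h.py <<'E'
from bench import env
import cv2,numpy as np
from scipy.spatial.transform import Rotation as R
def cam(n):
    s=env.read_state();c=env.camera(n)
    if n=="wrist":
        T=np.eye(4);T[:3,:3]=R.from_quat(s['ee_rot']).as_matrix();T[:3,3]=s['ee_pos']
        c["wc"]=T@c["tool_from_camera"]
    else: c["wc"]=np.linalg.inv(c["view"])
    return c
def ray(c,uv,z):
    d=c["wc"][:3,:3]@np.array([(uv[0]-c["cx"])/c["fx"],(uv[1]-c["cy"])/c["fy"],1]);o=c["wc"][:3,3]
    return o+d*(z-o[2])/d[2]
def proj(c,p):
    q=np.linalg.inv(c["wc"])@np.append(p,1);return np.array([c["fx"]*q[0]/q[2]+c["cx"],c["fy"]*q[1]/q[2]+c["cy"]])
def save(c,name,crop=None,k=1):
    im=cv2.cvtColor(c["frame"],cv2.COLOR_RGB2BGR)
    if crop:im=im[crop[1]:crop[3],crop[0]:crop[2]]
    cv2.imwrite("pics/"+name,cv2.resize(im,None,fx=k,fy=k,interpolation=cv2.INTER_CUBIC))
E
python3 - <<'E'
from h import *
c=cam("scene");print([ray(c,p,32).round() for p in((250,203),(365,310),(268,212))])
save(c,"scene1.png",(190,180,390,330),4)
c=cam("side");print([ray(c,p,32).round() for p in((255,235),(178,152),(237,208))])
E
```

```text
[array([ 511., -142.,   32.]), array([532., 222.,  32.]), array([498., -92.,  32.])]
[array([ 502., -152.,   32.]), array([532., 221.,  32.]), array([525., -59.,  32.])]
```

View pics/scene1.png

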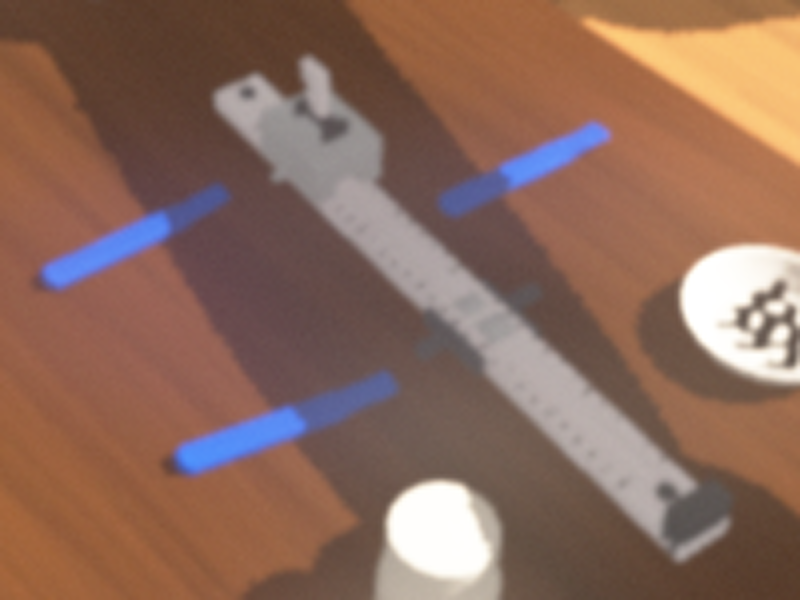

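The enlarged scene shows the saddle ears at crop (440,330) and (525,295), which puts the saddle near full-image (309,259). The lever is upright on the cursor, and the area next to the rail is clear. Next is a wrist look from above, with the tool's y axis along the rail.

```bash
cat >> h.py <<'E'
def quat(psi):
    gx=np.array([np.cos(psi),np.sin(psi),0]);gy=np.array([-np.sin(psi),np.cos(psi),0])
    return R.from_matrix(np.c_[-gx,gy,[0,0,-1]]).as_quat()
E
python3 - <<'E'
from h import *
import pickle
env.grip(0.0)
env.movep([500,20,290],quat(-0.055))
c=cam("wrist");pickle.dump(c,open("w1.pkl","wb"));save(c,"w1.png",None,1.5)
print(env.read_state()['time_s'],env.read_state()['contact_force'])
E
```

```text
3.45 [-0.73393581 -0.0984746   0.60803952]
```

View pics/w1.png

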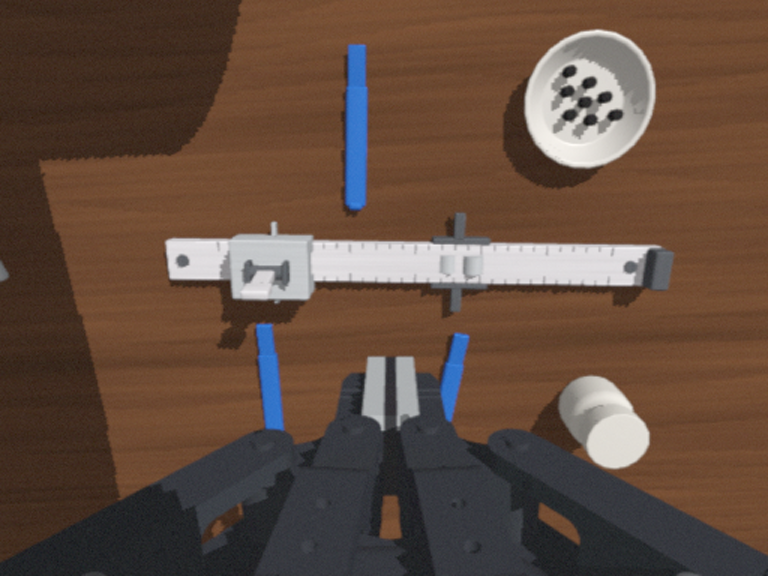

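The wrist view (1.5x scale) shows the rail from (167,260) to the stop end at (672,268). The cursor body spans (232..313, 237..298), with fins at (274,229) and (276,300). The bars are at about (447,264) and (472,264), the ears at (459,228) and (456,298), and the lever points up.

```bash
python3 - <<'E'
from h import *
import pickle
c=pickle.load(open("w1.pkl","rb"))
P=lambda u,v,z:ray(c,(u/1.5,v/1.5),z)
cd=P(167,240,32),P(167,281,32),P(645,247,32),P(645,287,32)
a=(cd[0]+cd[1])/2;b=(cd[2]+cd[3])/2
d=(b-a)/np.linalg.norm(b-a);print("ends",a,b,np.linalg.norm(b-a),"width",np.linalg.norm(cd[0]-cd[1]),np.linalg.norm(cd[2]-cd[3]),"psi",np.arctan2(-d[0],d[1]))
s=lambda p:round(float((p-a)@d-190),1)
n=np.array([d[1],-d[0],0]);t=lambda p:round(float((p-a)@n),1)
for nm,u,v,z in[("finA",274,226,32),("finB",276,302,32),("curL",232,237,60),("curR",313,237,60),("curR far",314,298,60),("curRbot",316,240,32),("bar1",447,264,34),("bar2",472,264,37),("ear",461,214,24),("ear",455,311,24),("ear@32",461,214,32),("ear@32",455,311,32),("stop",672,268,32)]:
    p=P(u,v,z);print(nm,p.round(1),s(p),t(p))
E
```

```text
ends [ 506.69853356 -150.22016235   32.        ] [531.55413347 215.40770786  32.        ] 366.47174559912145 width 32.40074903417071 31.897428701494334 psi -0.06787616278159553
finA [484.5 -65.3  32. ] -106.8 -27.9
finB [544.2 -70.8  32. ] -108.2 32.0
curL [486.4 -88.9  60. ] -130.2 -24.4
curR [489.5 -32.3  60. ] -73.5 -25.2
curR far [534.1 -35.9  60. ] -74.1 19.5
curRbot [496.8 -34.8  32. ] -75.5 -17.7
bar1 [520.3  63.5  34. ] 24.1 -0.9
bar2 [520.6  82.1  37. ] 42.7 -1.9
ear [484.3  76.   24. ] 34.2 -37.7
ear [561.9  70.   24. ] 33.5 40.2
ear@32 [483.1  75.   32. ] 33.1 -38.8
ear@32 [559.2  69.1  32. ] 32.4 37.5
stop [533.3 236.2  32. ] 197.3 0.3
```

```bash
python3 - <<'E'
from h import *
import pickle
c=pickle.load(open("w1.pkl","rb"));save(c,"w1c.png",(100,130,360,220),3)
E
```

```text
(no output)
```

View pics/w1c.png

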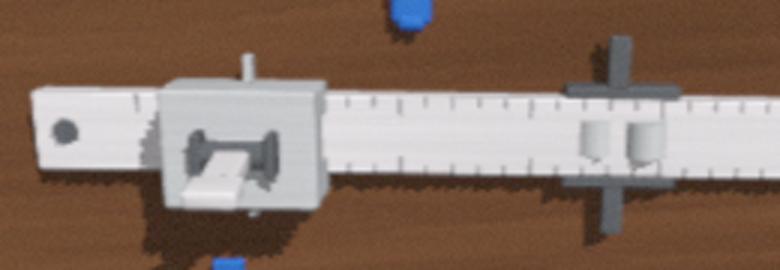

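From these, the rail yaw is about -0.068 rad, the notch is at s≈32 mm from the rail's middle and the cursor at s≈-102. The cursor measures 56.6 x 44.7, so it agrees with the given 56 x 44. Next I'll push with shut fingers: quickly at first, then in 1 mm steps while watching the force.

```bash
cat >> h.py <<'E'
psi=-0.068
A=np.array([506.7,-150.2,0]);D=np.array([-np.sin(psi),np.cos(psi),0]);N=np.array([D[1],-D[0],0]);Q=quat(psi)
def W(s,t,z): return A+D*(s+190)+N*t+np.array([0,0,z])
def F():
    f=env.read_state()['contact_force'];return np.array([-f@D,-f@N,f[2]])
def S():
    p=env.read_state()['ee_pos'];return np.array([(p-A)@D-190,(p-A)@N,p[2]])
E
python3 - <<'E'
from h import *
env.movep(W(-164,0,170),Q)
env.servo_line(W(-164,0,64),v=120,guard=10)
f0=F();print("free",f0.round(2),S().round(1))
hit=env.servo_line(W(32-48-14.5,0,64),v=60,guard=8)
print("hit",hit,(F()-f0).round(2),S().round(1),env.read_state()['time_s'])
pk=0;s=S()[0]
if not hit:
  for i in range(24):
    s+=1;env.servo_line(W(s,0,64),v=10);f=F()-f0;print(round(s+14.5+28,1),f.round(1))
    pk=max(pk,f[0])
    if f[0]>11 or (pk>3.5 and f[0]<pk-3): break
print(env.read_state()['time_s'])
c=cam("side");save(c,"side1.png",(150,130,290,250),5)
E
```

```text
free [0.51 0.09 0.1 ] [-164.     0.5   64.9]
hit False [3.1  0.13 4.28] [-30.6  -0.   64. ] 7.6333
12.9 [3.9 0.9 4.1]
13.9 [ 3.6 -0.4  5.3]
14.9 [2.7 0.1 4.8]
15.9 [ 1.8 -1.8  2.7]
16.9 [0.2 0.1 1.2]
8.8833
```

View pics/side1.png

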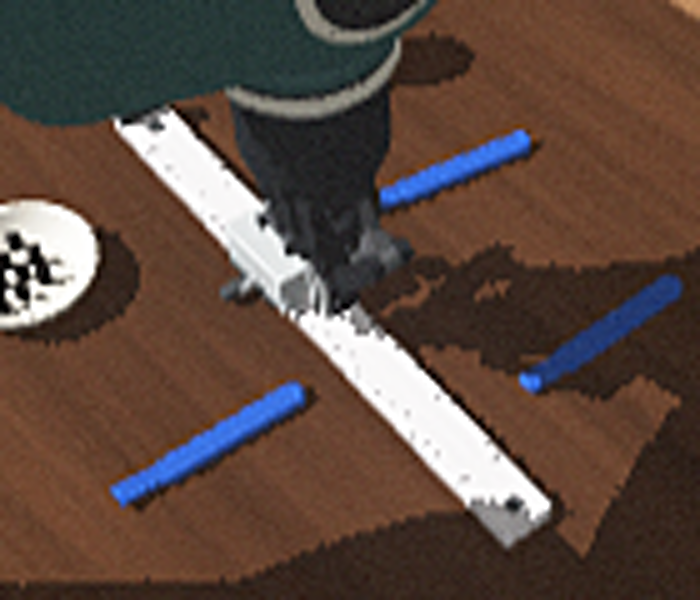

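In the side view the cursor is near the saddle, with the dark ear at crop (235,290) beside its flank, but the fingers hide the detail. I'll back off and look with the wrist camera.

```bash
python3 - <<'E'
from h import *
import pickle
s=S()[0]
env.servo_line(W(s-25,0,64),v=100);print((F()).round(2))
env.servo_line(W(s-25,0,150),v=200);env.servo_line(W(10,-20,230),v=200)
c=cam("wrist");pickle.dump(c,open("w2.pkl","wb"))
p=[proj(c,W(32,0,40))];print(p);u,v=p[0].astype(int);x0=max(0,u-100);y0=max(0,v-75);print(x0,y0)
save(c,"w2.png",(x0,y0,x0+200,y0+150),4);print(env.read_state()['time_s'])
E
```

```text
[0.76 0.37 0.04]
[array([282.74427151, 195.06418308])]
182 120
10.625
```

View pics/w2.png

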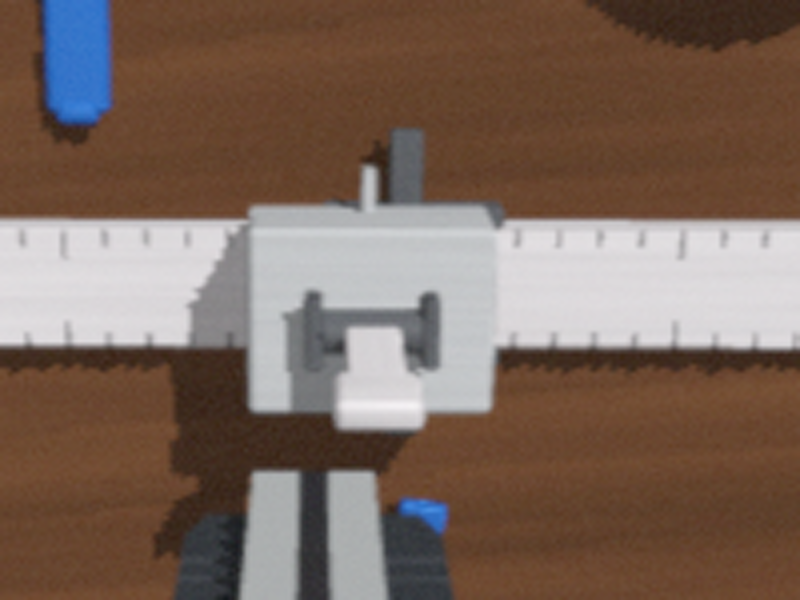

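The cursor isn't seated: the fin is at crop x≈370 and the ear at x≈407, so at 4.4 px/mm it is about 8.5 mm short, right at the first bar. The lever is still up. I'll compute this exactly, then resume the gentle push in fine steps.

```bash
python3 - <<'E'
from h import *
import pickle
c=pickle.load(open("w2.pkl","rb"))
for nm,u,v,z in[("cur L",249,230,60),("cur R",494,230,60),("fin",370,168,48),("fin",370,168,40),("ear",407,135,24),("ear",407,135,32),("pads",310,480,45)]:
    p=ray(c,(182+u/4,120+v/4),z);print(nm,round((p-A)@D-190,1),round((p-A)@N,1))
print(S())
E
python3 - <<'E'
from h import *
s=-25.6
env.servo_line(W(s-20,0,150),v=200);env.servo_line(W(s-20,0,64),v=150,guard=10);f0=F()
hit=env.servo_line(W(s-3,0,64),v=40,guard=8);print(hit)
s-=3;pk=0
for i in range(34):
    s+=.5;env.servo_line(W(s,0,64),v=6);f=F()-f0;print(round(s,1),round(S()[0],1),f.round(1))
    pk=max(pk,f[0])
    if f[0]>11 or (pk>4 and f[0]<1.2): break
print(env.read_state()['time_s'])
E
```

```text
cur L -3.6 -22.1
cur R 50.4 -22.1
fin 23.4 -33.6
fin 23.7 -32.1
ear 33.3 -37.1
ear 32.7 -38.4
pads 9.8 44.4
[  9.50464476 -20.26511287 228.2420124 ]
False
-28.1 -28.2 [ 0.6  1.  -0.3]
-27.6 -27.7 [0.  1.8 0.1]
-27.1 -27.1 [0.8 2.  0.6]
-26.6 -26.6 [ 0.3  1.2 -0.3]
-26.1 -26.1 [-0.1  1.4 -0.2]
-25.6 -25.6 [ 1.3  1.6 -0.3]
-25.1 -25.1 [1.9 1.4 0.3]
-24.6 -24.6 [1.5 1.  0. ]
-24.1 -24.0 [0.  0.5 1.2]
-23.6 -23.5 [0.9 1.  1.7]
-23.1 -23.0 [1.1 0.5 0.6]
-22.6 -22.5 [0.9 1.1 0.6]
-22.1 -22.0 [0.6 1.2 0.5]
-21.6 -21.6 [ 1.  1. -1.]
-21.1 -21.1 [-0.3  1.6 -0.4]
-20.6 -20.6 [0.9 0.2 0.3]
-20.1 -20.1 [-0.2  0.8  0. ]
-19.6 -19.6 [0.2 1.4 0.2]
-19.1 -19.1 [0.4 1.3 0.6]
-18.6 -18.6 [ 1.6  0.2 -0.9]
-18.1 -18.1 [0.1 0.6 0. ]
-17.6 -17.6 [ 0.2  1.7 -0.2]
-17.1 -17.1 [ 0.7  2.3 -0.5]
-16.6 -16.6 [ 0.8  0.6 -0.6]
-16.1 -16.1 [-0.2  1.9  0.2]
-15.6 -15.6 [0.5 1.5 1.2]
-15.1 -15.1 [0.8 1.3 0.9]
-14.6 -14.6 [2.1 1.3 1.7]
-14.1 -14.2 [4.7 1.3 2.1]
-13.6 -13.7 [6.  1.5 1.1]
-13.1 -13.4 [7.  1.1 1.8]
-12.6 -12.9 [7.2 0.3 4.4]
-12.1 -12.5 [9.2 0.7 3.6]
-11.6 -12.2 [11.2  0.1  5. ]
21.075
```

Reading the forces together, the picture caught the cursor on the first crest. It has since dropped into the notch, and the finger now presses lightly (11 N) against the start of the second bar. I'll back off so it can settle, then look.

```bash
python3 - <<'E'
from h import *
import pickle
s=S()[0]
env.servo_line(W(s-20,0,64),v=80)
env.servo_line(W(s-20,0,150),v=200);env.servo_line(W(10,-20,230),v=200)
c=cam("wrist");pickle.dump(c,open("w3.pkl","wb"))
u,v=proj(c,W(32,0,40)).astype(int);x0=max(0,u-100);y0=max(0,v-75);print(x0,y0)
save(c,"w3.png",(x0,y0,x0+200,y0+150),4);print(env.read_state()['time_s'])
E
```

```text
182 120
22.7333
```

View pics/w3.png

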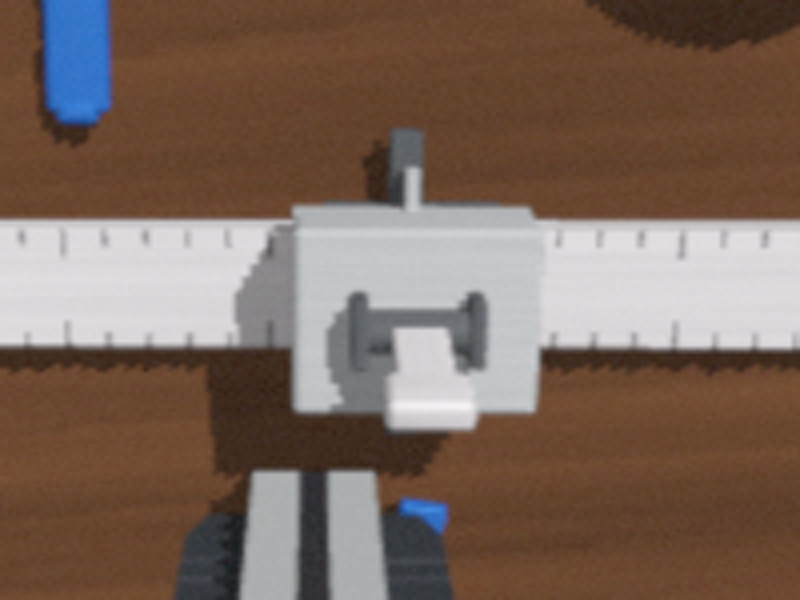

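The cursor is seated: the fin at crop x≈413 lines up with the ear at x≈407, the cursor has moved on 9.8 mm to s≈33.3, and the lever is still up. Now I'll fold the lever from the robot side with guarded moves.

```bash
python3 - <<'E'
from h import *
import pickle
c=pickle.load(open("w3.pkl","rb"))
for a in(0,.15,.3):print(a,((proj(c,W(33.3,38*np.sin(a),65+38*np.cos(a)))-[182,120])*4).round())
s0=33.3
env.servo_line(W(s0,-48,170),v=200);env.servo_line(W(s0,-48,107),v=120,guard=10)
f0=F()
def go(t,z,v=40,g=15):
    h=env.servo_line(W(s0,t,z+19),v=v,guard=g);print(h,S().round(1),(F()-f0).round(1));return h
ok=not go(19,88) and not go(27,76) 
if ok: go(27,68,20,14)
print(env.read_state()['time_s'])
E
```

```text
0 [430. 393.]
0.15 [429. 419.]
0.3 [428. 443.]
False [ 33.3  19.  107.1] [ 0.1  0.4 -0.2]
False [33.3 27.  94.7] [-0.2 -0.2 -0.8]
True [33.4 27.6 89.3] [ 1.2  4.6 11.6]
26.625
```

The descent stopped at a fingertip height of 70.3 mm, close to the roughly 71 mm expected for a flat lever. I'll lift off and check.

```bash
python3 - <<'E'
from h import *
env.servo_line(W(33.3,27,150),v=150);env.servo_line(W(10,-20,230),v=200)
c=cam("wrist");save(c,"w4.png",(182,120,382,270),4);print(env.read_state()['time_s'],F())
for a in(1.3,1.5):print(a,((proj(c,W(33.3,38*np.sin(a),65+38*np.cos(a)))-[182,120])*4).round())
E
```

```text
27.8583 [ 0.15906952  0.55405258 -0.58351827]
1.3 [414. 502.]
1.5 [412. 493.]
```

View pics/w4.png

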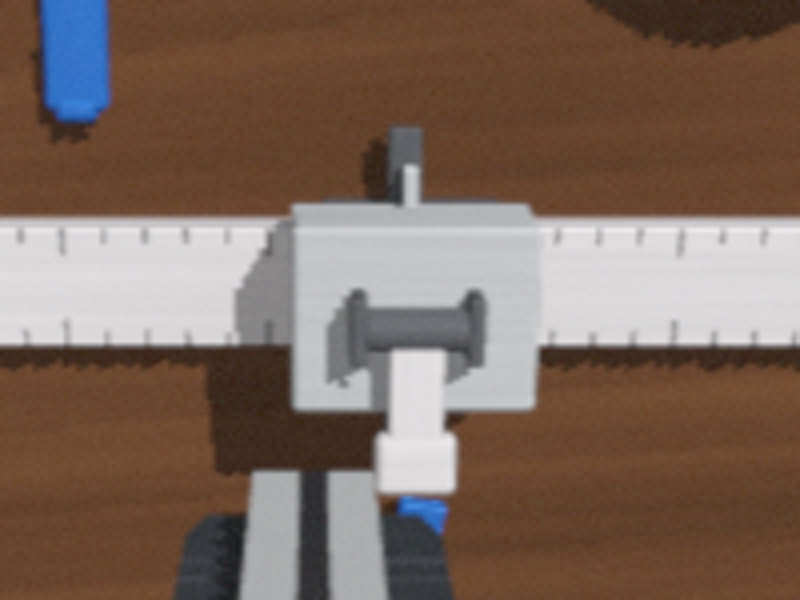

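The lever lies flat: its end is at crop (417,493), where 1.5 rad predicts (412,493). The fin is still on the ear line (411 vs 405), and the gripper is clear.

```bash
python3 -c "
from bench import env
print(env.finish_job())"
```

```text
the job is handed in; nothing more can be done
None
```

I handed the job in: in the last picture the cursor is seated in the notch, the lever lies flat and the gripper is clear, but the hand-in returned no verdict.

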